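Slide the flea comb out over the stand's front edge

TASK

Set the steel flea comb ready for the groomer to pick up: with your fingertips, slide it flat along the low wooden stand until its solid back sticks out 20 mm past the stand's front edge (the long edge nearest the robot), square to that edge. Only push it, never pick it up, and leave it lying there by itself; leave the tin, the tumbler and everything else where they stand.

Things in the scene. Friction and masses are not known exactly. Their poses are not given: they have to be found in the camera images.
- comb: loose flat steel flea comb lying on the stand, 65 mm (its x) by 110 mm (its y) by 5 mm thick, 120 g or so, evenly weighted. Its -x part (30 mm) is the solid back plate with a dark line along it, its +x part (35 mm) is the row of fine teeth, which is stiff and can be pushed like a solid edge. Origin: centre of the underside; z up. At the start the back points roughly (within about 30 degrees) to the stand's front edge, and the whole comb is on the stand
- comb_back (a point): middle of the comb's back edge, the straight 110 mm edge that must stick out; half-way up the 5 mm thickness, 32.5 mm from the comb's centre; axes as the comb's (x points from here to the teeth)
- stand_edge (a point): middle of the upper front edge of the fixed low wooden board stand, at its top surface, 45 mm above the table. x points away from the front edge across the top (the top is 240 mm deep), y runs along the edge (520 mm long, so 260 mm either way), z up. The front edge faces the robot, turned by up to about 15 degrees. The overhang of the comb is how far comb_back lies on the -x side of this edge
- tin: bystander: closed tin box with lid, 68 x 90 x 46 mm, loose on one end of the stand; origin: centre of the underside
- tumbler: bystander: empty glass tumbler, 68 mm across the rim, 85 mm high, loose on the other end of the stand; origin: centre of the underside
- slicker_brush: bystander: white slicker brush lying on the table to the right, about 55 x 215 x 23 mm; origin: on the underside near its middle
- spray_bottle: bystander: whitish translucent bottle, 56 mm across, 170 mm high, on the table left of the stand; origin: centre of the underside
- balm_jar: bystander: amber jar, 64 mm across, 55 mm high, on the table right of the stand; origin: centre of the underside
- nail_grinder: bystander: grey pen-shaped nail grinder lying on the table right of the stand, 160 mm long, 34 mm high; origin: on the underside near its middle
- water_bowl: bystander: white bowl, 120 mm across, 45 mm high, on the table to the left; origin: centre of the underside
Mind the look-alikes: they are no part of the job. Leave any blue, purple or yellow look-alike of the comb alone.

How it is judged:
By the outcome, as a careful person would: the job done as asked, in the order asked, and still so for the second after the job is handed in, with the robot touching nothing.
It also fails if it takes over 48 s, if anything falls off the work surface, if the arm or the gripper's body presses on something with over 40 N, if the wrist force passes 120 N, or if a joint passes its speed limit or range.

ROBOT

A 6-joint arm with a two-finger parallel gripper is mounted at the origin on the work surface. World frame = base frame: x ahead of the robot, y to its left, z up, the work surface at z = 0. Lengths are in m, angles in degrees, forces in N, time in s.
With the tool pointing down it reaches from about 0.4 to 0.825 m from the base axis. Payload 7 kg.
Tool frame: the origin (TCP) lies at the very end of the fingers, on their centre line; the grasp point (between the pads) lies 19 mm behind it; z points along the fingers, y is the line along which they close (so a half turn about z gives the same grasp; the last joint's range is limited). The gripper opens to 88 mm and grips with 3 to 60 N. Pads are 19 mm wide; open, the fingers measure 130 mm over their backs; the gripper's body (78 mm by 193 mm) begins 47 mm behind the grasp point.
Start: joints at [89.731, 20.546, 0.682, 0, -70.136, -16.507], TCP at [0.195, 0.646, 0.227] pointing down, gripper open.
Joint ranges: [-176.03, 176.03], [-82.01, 121.73], [-58.28, 71.71], [-173.87, 95.51], [-174.79, -0.11], [-173.66, 173.66]. Speed limits (degrees/s): [136.94, 136.94, 172.46, 180, 180, 180].

INTERFACE

Orientations are given as [roll, pitch, yaw] about the fixed x, y, z axes, in that order (R = Rz(yaw) Ry(pitch) Rx(roll)).
In Python, from plant import ctrl gives the robot as it stands.
- The arm moves only by the tool carry_out, never from a script. Its argument "deltas" is a list that holds one entry, the list of rows, each a list of 5 numbers: the shift along the tool's x, y, z scaled (see below), then the turn about the tool's z scaled (see below), then the opening, from -1 (shut) to 1 (fully open). A call has 1 to 5 rows; each row is the pose to reach, as a shift and turn from the pose commanded when the call began, along the tool's axes at that moment, turning the shorter way round; what a row does not reach only later rows make up. The controller multiplies each number of a shift by 20 cm and each number of a turn by 2 pi rad. A row lasts 1/10 s, in which the tool goes at most 50 mm and 8.59 degrees, less where a joint would pass 70% of its speed; a pose out of reach is approached as far as the arm can. A call with a number of a shift or a turn outside -1 to 1 is refused whole. A call with a gripper value outside its range is refused whole. The fingers move at their own pace and stop on an object; the grip force is fixed at half the most. Time passes only in rows, so rows that repeat a pose let the fingers close. It gives the time, the measured TCP pose, the force, the opening and the grip force at its end, in the units of the state.
- ctrl.get_obs(): the state, without advancing time (a new reading comes with each control period).
- ctrl.snapshot(name): name is "scene" or "top" or "wrist"; returns a dict with "color" (384x512x3 uint8, red, green, blue), "camera_matrix" (3x3 intrinsics, pixels), "R" (3x3) and "t" (3): a world point X has camera coordinates R X + t. Camera axes: x right, y down, z forward; pixel columns grow to the right and rows downward; lengths in m; the calibration is good to about 2 mm. The wrist camera is an equidistant fisheye: a pixel r from the principal point sees the ray r / f radians off the axis. A picture is of the moment at which its call begins. There is no depth.
- ctrl.close_job(): hands the job in; it is judged then, once.
Trained networks look in a picture, given as the dict that the camera call returned (one of the last four; its "shot" number tells which), for a name from the list of things; names that differ only in an ending like _2 or _b are one class to them, and where a whole thing is asked for, a point or a joint stands for the part that bears it (a point fixed in the world has none). Each returns a list of dicts, best first, with "p" (0 to 1); they miss things now and then, are a little off and sometimes report something else, mostly with a low value. They report only what shows in the picture. A call takes as long as a camera call. They do not tell look-alikes from the thing itself.
- ctrl.search_frame(picture, name): "centre" ([column, row] in pixels, amid what is visible of it).
- ctrl.silhouettes(picture, name): "mask" (384x512 bool, what is visible of it) and "centre" ([column, row] in pixels, amid what is visible of it).
- ctrl.spot_point(picture, name): "centre" ([column, row] in pixels: a listed point, or the origin of a listed thing).
The state is a dict: "clock": time; "joint_pos": joint angles; "qvel": joint speeds; "tau": joint torques, N m; "tool_pos": TCP position; "orientation": TCP orientation; "force": force on the tool from outside, world axes, zero at the start; "moment": the same for the moment, N m; "opening": finger opening in m; "gripper_force": force on a finger pad.
Only numpy, scipy, OpenCV 4.12 (cv2) and the standard library are available. Lean on these libraries where they do the work, as an engineer would, in place of code of your own. Each camera call takes 0.05 s, during which the arm holds its last target. There are 200 camera calls.

## Working session

There is one attempt and no reset: what is moved stays moved. The work goes in short steps, Python scripts to look and compute and a tool call to move; the robot and the scene stay as the last step left them, time stands still between calls to the robot, and variables do not carry over. Pictures are saved under pics/ and viewed, at most 10 in all, crops included, and the job is handed in when it is done.

Besides the shell and the picture viewer there is one more tool, called after ">>>" as name(argument=value, ...) on one line, values as JSON. carry_out: Moves the arm, as the interface text tells. Its arguments: {"type":"object","properties":{"deltas":{"type":"array"}},"required":["deltas"]}

```bash
mkdir -p pics
cat > h.py <<'E'
import numpy as np, cv2
from plant import ctrl
def save(s,n): cv2.imwrite('pics/'+n,s['color'][:,:,::-1])
def ray(s,px):
    K=np.array(s['camera_matrix']);R=np.array(s['R']);t=np.array(s['t'])
    d=R.T@np.linalg.inv(K)@np.array([px[0],px[1],1.]);return -R.T@t,d
def onz(s,px,z):
    o,d=ray(s,px);return o+d*(z-o[2])/d[2]
E
python3 - <<'E'
from h import *
ims=[]
for n in ('scene','top'):
    s=ctrl.snapshot(n);ims.append(s['color'])
    save(s,n+'1.png')
    for nm in ('comb','comb_back','stand_edge','tin','tumbler'):
        for r in ctrl.spot_point(s,nm)[:3]:
            z={'comb':.045,'comb_back':.0475}.get(nm,.045)
            print(n,nm,np.round(r['centre'],1),round(r['p'],2),np.round(onz(s,r['centre'],z),3))
E
```

```text
scene comb [322.1 215.6] 0.83 [0.579 0.302 0.045]
scene comb [184.6 244.2] 0.82 [ 0.848 -0.159  0.045]
scene comb [228.5 199.8] 0.7 [ 0.571 -0.077  0.045]
scene comb_back [312.7 256.5] 0.81 [0.803 0.29  0.047]
scene comb_back [170.8 243.5] 0.78 [ 0.859 -0.206  0.047]
scene comb_back [229.6 192.9] 0.71 [ 0.529 -0.085  0.047]
scene stand_edge [237.6 182.1] 0.95 [ 0.445 -0.073  0.045]
scene tin [281.5 202.1] 0.75 [0.535 0.135 0.045]
scene tumbler [181.4 197.2] 0.65 [ 0.6   -0.269  0.045]
top comb [185.6 135.4] 0.85 [0.739 0.256 0.045]
top comb [325.  269.4] 0.81 [ 0.303 -0.175  0.045]
top comb [174.  208.5] 0.7 [0.501 0.291 0.045]
top comb_back [180.8 203.9] 0.7 [0.515 0.269 0.048]
top comb_back [326.5 115.1] 0.62 [ 0.794 -0.203  0.048]
top comb_back [177.3 134.6] 0.62 [0.742 0.283 0.048]
top stand_edge [295.4 223.2] 0.79 [ 0.446 -0.09   0.045]
top stand_edge [404.4 169.6] 0.56 [ 0.608 -0.441  0.045]
top tin [223.  200.2] 0.75 [0.524 0.136 0.045]
top tumbler [349.1 169.6] 0.95 [ 0.612 -0.266  0.045]
```

View pics/top1.png

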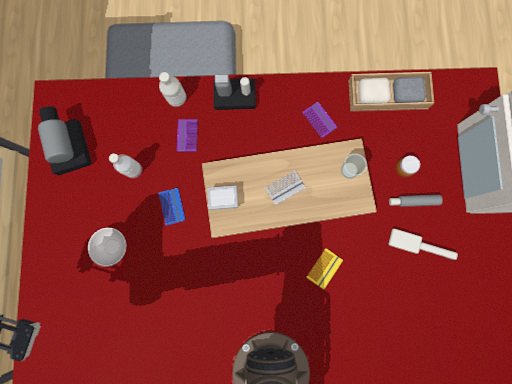

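View pics/scene1.png

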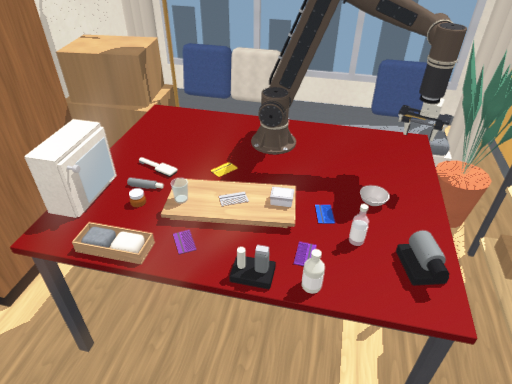

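The top view shows the steel comb on the stand at (285,187). The tin is at (222,197), the tumbler at (353,165), and the front edge runs from (211,237) to (376,212). The blue, purple and yellow look-alikes lie on the table.

```bash
cat >> h.py <<'E'
def combmask(s,near,name='comb'):
    m=[r for r in ctrl.silhouettes(s,name) if np.hypot(*(np.array(r['centre'])-near))<25]
    return m[0]['mask'] if m else None
def rect(s,mask,z):
    ys,xs=np.nonzero(mask);P=np.array([onz(s,p,z)[:2] for p in zip(xs,ys)])
    (c,sz,a)=cv2.minAreaRect((P*1000).astype(np.float32));return np.round(c,1),np.round(sz,1),round(a,1)
E
python3 - <<'E'
from h import *
for n,near in (('top',(285,187)),('scene',(233,200))):
    s=ctrl.snapshot(n);m=combmask(s,near)
    if m is not None: print(n,rect(s,m,.05))
    for nm in('comb','comb_back'):
        for r in ctrl.spot_point(s,nm):
            if np.hypot(*(np.array(r['centre'])-near))<25: print(n,nm,r['p'],onz(s,r['centre'],.0475))
    if n=='top':
        hsv=cv2.cvtColor(s['color'],cv2.COLOR_RGB2HSV)
        w=((hsv[...,0]>8)&(hsv[...,0]<25)&(hsv[...,2]>90)&(hsv[...,1]>40)).astype(np.uint8)
        w[:130]=0;w[250:]=0;w[:,:195]=0;w[:,385:]=0
        # bottom edge of the wood per column
        pts=[]
        for c in range(220,368,2):
            r=np.nonzero(w[:,c])[0]
            if len(r): pts.append(onz(s,(c,r.max()+.5),.045)[:2])
        pts=np.array(pts);vx,vy,x0,y0=cv2.fitLine((pts*1000).astype(np.float32),cv2.DIST_HUBER,0,.01,.01).ravel()
        print('edge',x0,y0,'angle of inward normal',np.degrees(np.arctan2(-vx*np.sign(vy),abs(vy))))
        cc=cv2.minAreaRect
        big=cv2.resize(s['color'][125:245,195:385],None,fx=4,fy=4,interpolation=cv2.INTER_CUBIC);cv2.imwrite('pics/crop.png',big[:,:,::-1])
E
```

```text
top (array([561.2, -58.6]), array([ 66.4, 111.1]), 27.1)
top comb 0.74 [ 0.56890854 -0.06593796  0.0475    ]
top comb_back 0.9 [ 0.52906529 -0.07691985  0.0475    ]
edge 440.307 -77.26348 angle of inward normal 7.5536537
scene (array([562.8, -59. ]), array([ 69.5, 106. ]), 26.4)
scene comb 0.82 [ 0.58022229 -0.06885763  0.0475    ]
scene comb_back 0.75 [ 0.5321829  -0.07927187  0.0475    ]
```

View pics/crop.png

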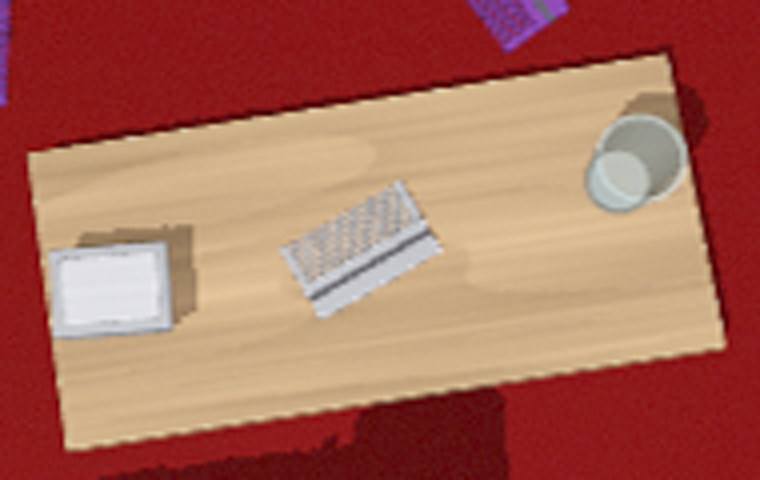

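```bash
cat >> h.py <<'E'
from scipy.spatial.transform import Rotation as Ro
def delta(x,y,z,ang):  # ang: world direction (deg) of the line normal to tool y (mod 180)
    o=ctrl.get_obs();R=Ro.from_euler('xyz',o['orientation'],degrees=True).as_matrix()
    d=R.T@(np.array([x,y,z])-o['tool_pos'])
    cur=np.degrees(np.arctan2(R[1,0],R[0,0]));t=(ang-cur+90)%180-90
    # tool z down: world +yaw = tool -turn
    return np.round(np.r_[d/.2,-t/360],4),'cur',round(cur,1),np.round(o['orientation'],1),o['clock'],np.round(o['force'],1)
E
python3 - <<'E'
from h import *
print(delta(.613,-.033,.227,27))
s=ctrl.snapshot('top')
z=.045
print([np.round(onz(s,(195+a/4,125+b/4),z)*1000) for a,b in((28,153),(668,52),(724,349),(66,450))], onz(s,(256,192),0), ray(s,(256,192))[0])
E
```

```text
(array([ 2.9821e+00,  2.6482e+00, -2.2000e-03, -1.2160e-01]), 'cur', np.float64(-16.8), array([-180. ,    0. ,  -16.8]), 1.0, array([-0.3,  0.2,  0.4]))
[array([645., 202.,  45.]), array([ 715., -313.,   45.]), array([ 475., -342.,   45.]), array([408., 172.,  45.])] [0.55449779 0.03230049 0.        ] [ 0.36778721 -0.00226906  1.23172359]
```

>>> carry_out(deltas=[[[0.93, 0.83, 0, 0, 1], [0.93, 0.83, 0, 0, 0.4], [0.93, 0.83, 0, 0, 0.4], [0.93, 0.83, 0, 0, 0.4], [0.93, 0.83, 0, 0, 0.4]]])

```text
clock: 1.55
tool_pos: [0.3257, 0.4318, 0.2268]
orientation: [-180.0, -0.0, -16.8]
force: [0.2, 1.5, 0.5]
opening: 0.0633
gripper_force: 0.0
```

>>> carry_out(deltas=[[[0.93, 0.83, 0, 0, 0.4], [0.93, 0.83, 0, 0, 0.4], [0.93, 0.83, 0, 0, 0.4], [0.93, 0.83, 0, 0, 0.4], [0.93, 0.83, 0, 0, 0.4]]])

```text
clock: 2.05
tool_pos: [0.4559, 0.2192, 0.2271]
orientation: [-179.9, -0.0, -16.8]
force: [2.0, 0.2, 0.3]
opening: 0.0612
gripper_force: 0.0
```

>>> carry_out(deltas=[[[0.93, 0.83, 0, -0.12, 0.4], [0.93, 0.83, 0, -0.12, 0.4], [0.93, 0.83, 0, -0.12, 0.4], [0.93, 0.83, 0, -0.12, 0.4], [0.93, 0.83, 0, -0.12, 0.4]]])

```text
clock: 2.55
tool_pos: [0.5711, 0.0321, 0.227]
orientation: [180.0, -0.0, 21.4]
force: [0.8, 0.9, 1.6]
opening: 0.0613
gripper_force: 0.0
```

Run:
```python
from h import *
print(delta(.613,-.033,.15,27)); o=ctrl.get_obs();print(o['tool_pos'],o['opening'])
s=ctrl.snapshot('wrist');save(s,'w1.png');print(s['R'],s['t'],s['camera_matrix'])
```

```text
(array([ 0.0758,  0.3796,  0.3849, -0.0156]), 'cur', np.float64(21.4), array([180. ,  -0. ,  21.4]), 2.55, array([0.8, 0.9, 1.6]))
[0.5711464  0.03214379 0.22695973] 0.06127605367862985
[[ 3.63702437e-01 -9.31515184e-01 -3.02898071e-06]
 [-8.99266562e-01 -3.51112076e-01  2.60844706e-01]
 [-2.42981868e-01 -9.48671315e-02 -9.65380774e-01]] [-0.17860147  0.49321358  0.53085557] [[297.31863964   0.         253.26023198]
 [  0.         297.31863964 193.55885029]
 [  0.           0.           1.        ]]
```

View pics/w1.png

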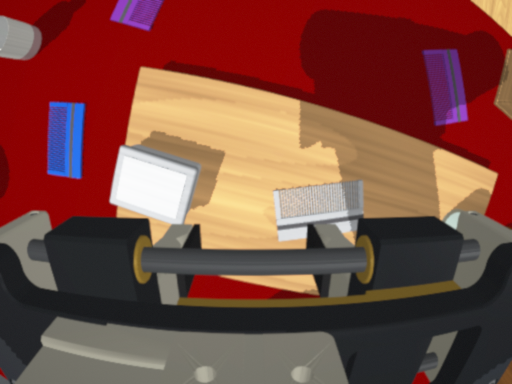

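The wrist view shows the comb between and ahead of the fingers. Its teeth edge runs from about (275,192) to (362,182), and the rear stand corners are at (140,67) and (497,173).

```bash
cat >> h.py <<'E'
def fish(s,px,z):
    K=np.array(s['camera_matrix']);R=np.array(s['R']);t=np.array(s['t'])
    u=(np.array(px)-K[:2,2])/K[0,0];r=np.hypot(*u)
    d=R.T@np.r_[u/r*np.sin(r),np.cos(r)];o=-R.T@t;return o+d*(z-o[2])/d[2]
E
python3 - <<'E'
from h import *
s=ctrl.snapshot('wrist')
for p,z in (((274.5,190),.05),((362,181),.05),((140,67),.045),((497,173),.045)): print(np.round(fish(s,p,z)*1000,1))
E
```

```text
[569.1  -1.9  50. ]
[619.6 -96.   50. ]
[647.3 199.8  45. ]
[ 722.7 -310.1   45. ]
```

>>> carry_out(deltas=[[[0.1, 0.38, 0.2, -0.015, 0.4], [0.1, 0.38, 0.2, -0.015, 0.4], [0.1, 0.38, 0.2, -0.015, 0.4], [0.1, 0.38, 0.2, -0.015, 0.4], [0.1, 0.38, 0.2, -0.015, 0.4]]])

```text
clock: 3.15
tool_pos: [0.6163, -0.0293, 0.1872]
orientation: [180.0, -0.0, 26.5]
force: [0.4, 0.1, -0.2]
opening: 0.0614
gripper_force: 0.0
```

Run:
```python
from h import *
print(delta(.615,-.036,.0465,28))
```

```text
(array([-0.0213,  0.0269,  0.7035, -0.0043]), 'cur', np.float64(26.5), array([180. ,  -0. ,  26.5]), 3.15, array([ 0.4,  0.1, -0.2]))
```

>>> carry_out(deltas=[[[-0.02, 0.027, 0.2, -0.004, 0.4], [-0.02, 0.027, 0.4, -0.004, 0.4], [-0.02, 0.027, 0.55, -0.004, 0.4], [-0.02, 0.027, 0.65, -0.004, 0.4], [-0.02, 0.027, 0.7, -0.004, 0.4]]])

```text
clock: 3.65
tool_pos: [0.6143, -0.0355, 0.0457]
orientation: [-180.0, 0.1, 28.0]
force: [0.3, -0.5, 0.3]
opening: 0.0611
gripper_force: 0.0
```

Run:
```python
from h import *
print(delta(.590,-.049,.0465,28)); print(ctrl.get_obs()['tool_pos'])
s=ctrl.snapshot('wrist');save(s,'w2.png')
```

```text
(array([-1.39e-01,  2.70e-03, -3.80e-03, -1.00e-04]), 'cur', np.float64(28.0), array([-1.8e+02,  1.0e-01,  2.8e+01]), 3.65, array([ 0.3, -0.5,  0.3]))
[ 0.61430245 -0.03547843  0.04570167]
```

View pics/w2.png

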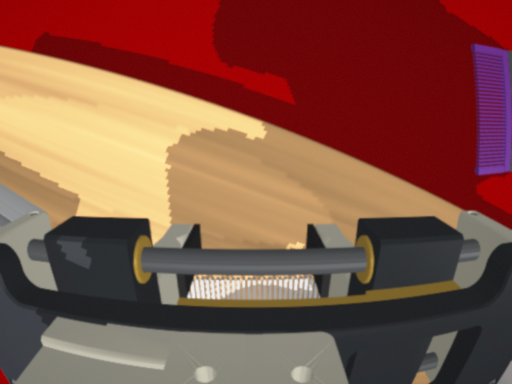

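Run:
```python
from h import *
print(delta(.570,-.057,.0465,7.5))
```

```text
(array([-0.247 , -0.01  , -0.0029,  0.0569]), 'cur', np.float64(28.0), array([-1.8e+02,  1.0e-01,  2.8e+01]), 3.7, array([ 1.4, -0.3, -0.5]))
```

>>> carry_out(deltas=[[[-0.02, 0, -0.004, 0, 0.4], [-0.04, 0, -0.004, 0, 0.4], [-0.055, 0, -0.004, 0, 0.4], [-0.07, 0, -0.004, 0, 0.4], [-0.085, 0, -0.004, 0, 0.4]]])

```text
clock: 4.2
tool_pos: [0.6003, -0.0445, 0.048]
orientation: [180.0, -0.1, 27.9]
force: [-0.3, 0.6, 1.2]
opening: 0.0614
gripper_force: 0.5
```

>>> carry_out(deltas=[[[-0.02, 0, 0, 0.006, 0.4], [-0.04, -0.002, 0, 0.012, 0.4], [-0.06, -0.003, 0, 0.018, 0.4], [-0.075, -0.004, 0, 0.024, 0.4], [-0.09, -0.005, 0, 0.03, 0.4]]])

```text
clock: 4.7
tool_pos: [0.5843, -0.0521, 0.048]
orientation: [180.0, -0.1, 17.0]
force: [0.7, -0.5, 1.3]
opening: 0.0611
gripper_force: 0.7
```

Run:
```python
from h import *
print(delta(.570,-.057,.0465,7.5));print(delta(.546,-.060,.0465,7.5))
s=ctrl.snapshot('top')
save(s,'t2.png')
```

```text
(array([-0.0757,  0.0023,  0.0072,  0.0264]), 'cur', np.float64(17.0), array([ 1.8e+02, -1.0e-01,  1.7e+01]), 4.7, array([ 0.7, -0.5,  1.3]))
(array([-0.1948, -0.0184,  0.007 ,  0.0264]), 'cur', np.float64(17.0), array([ 1.8e+02, -1.0e-01,  1.7e+01]), 4.7, array([ 0.7, -0.5,  1.3]))
```

>>> carry_out(deltas=[[[-0.02, 0, 0.006, 0.006, 0.4], [-0.035, 0.001, 0.006, 0.012, 0.4], [-0.05, 0.001, 0.006, 0.018, 0.4], [-0.065, 0.002, 0.006, 0.023, 0.4], [-0.075, 0.002, 0.006, 0.0265, 0.4]]])

```text
clock: 5.25
tool_pos: [0.5718, -0.0566, 0.0477]
orientation: [180.0, -0.3, 7.6]
force: [4.7, 0.1, 6.7]
opening: 0.0612
gripper_force: 3.3
```

Run:
```python
from h import *
print(delta(.546,-.060,.0465,7.5),ctrl.get_obs()['tool_pos'])
s=ctrl.snapshot('top')
for nm in('comb','comb_back'):
    for r in ctrl.spot_point(s,nm):
        p=onz(s,r['centre'],.0475)
        if abs(p[0]-.52)<.06 and abs(p[1]+.06)<.06: print(nm,r['p'],p)
big=cv2.resize(s['color'][125:245,195:385],None,fx=4,fy=4,interpolation=cv2.INTER_CUBIC);cv2.imwrite('pics/crop2.png',big[:,:,::-1])
```

```text
(array([-0.1303, -0.0003,  0.0055,  0.0002]), 'cur', np.float64(7.6), array([180. ,  -0.3,   7.6]), 5.25, array([4.7, 0.1, 6.7])) [ 0.57183441 -0.05663046  0.04771869]
comb 0.78 [ 0.53356622 -0.06166071  0.0475    ]
comb_back 0.87 [ 0.50159734 -0.0612763   0.0475    ]
```

View pics/crop2.png

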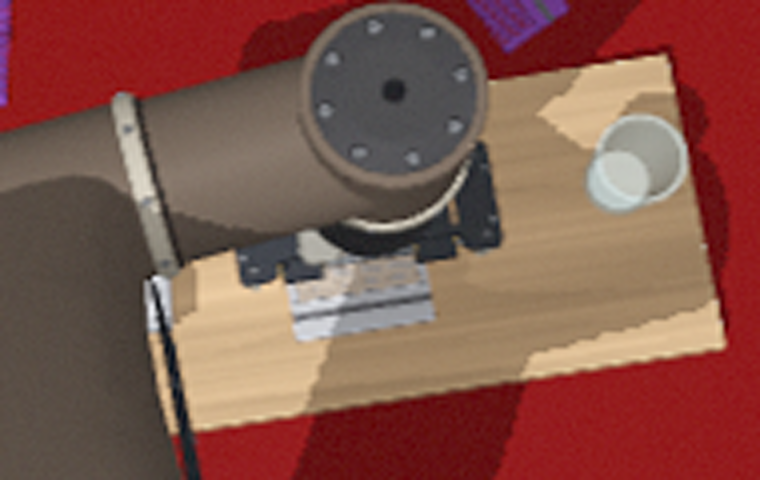

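The comb now looks square to the edge, but the upward 6.7 N suggests the fingertips may be riding on the teeth. I'll lift, back off, re-lower and look.

>>> carry_out(deltas=[[[0, 0, -0.03, 0, 0.4], [0, 0, -0.08, 0, 0.4], [0.05, 0, -0.2, 0, 0.4], [0.15, 0, -0.4, 0, 0.4], [0.15, 0, -0.4, 0, 0.4]]])

```text
clock: 5.9
tool_pos: [0.604, -0.0525, 0.1321]
orientation: [179.9, -0.5, 7.7]
force: [-0.0, -0.0, -1.0]
opening: 0.0617
gripper_force: 0.0
```

Run:
```python
from h import *
o=ctrl.get_obs();print(o['tool_pos'],o['force'],o['orientation'])
s=ctrl.snapshot('top')
for nm in('comb','comb_back'):
    for r in ctrl.spot_point(s,nm):
        p=onz(s,r['centre'],.0475)
        if abs(p[0]-.52)<.06 and abs(p[1]+.06)<.06: print(nm,r['p'],p)
big=cv2.resize(s['color'][125:245,195:385],None,fx=4,fy=4,interpolation=cv2.INTER_CUBIC)
s=ctrl.snapshot('wrist')
im=np.vstack([big[120:400,:],cv2.resize(s['color'][140:320],(760,267))]);cv2.imwrite('pics/c3.png',im[:,:,::-1])
```

```text
[ 0.60395492 -0.05249709  0.1321334 ] [-0.01170844 -0.01322152 -0.95103431] [179.94135659  -0.50692029   7.65420991]
comb 0.91 [ 0.53669824 -0.0636478   0.0475    ]
comb_back 0.64 [ 0.49688883 -0.06050086  0.0475    ]
comb_back 0.61 [ 0.52561729 -0.06203781  0.0475    ]
```

View pics/c3.png

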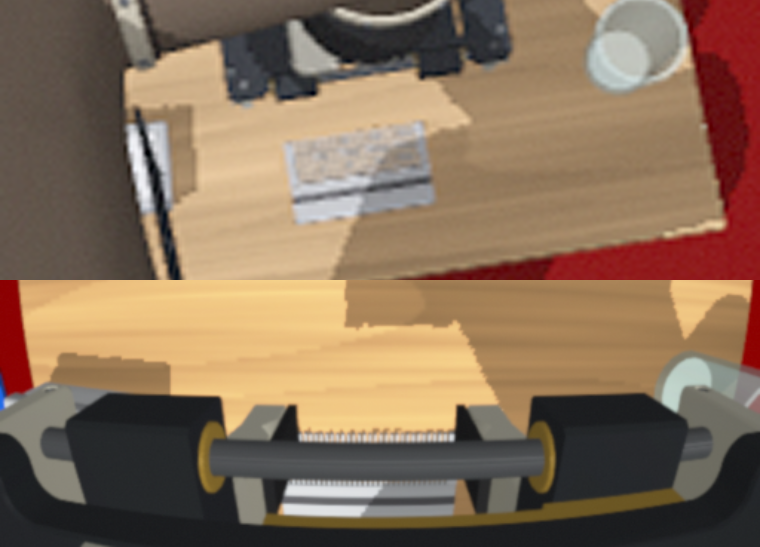

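The comb lies free and flat. In the top crop its teeth edge runs (285,143)–(424,123) and its back edge (296,223)–(435,202).

```bash
cat >> h.py <<'E'
th=np.radians(7.5);n=np.array([np.cos(th),np.sin(th)]);tt=np.array([-n[1],n[0]]);E0=np.array([.441,-.085])
def st(p): p=np.array(p)[:2]-E0;return np.round(1000*np.array([p@n,p@tt]),1)
E
python3 - <<'E'
from h import *
s=ctrl.snapshot('top')
for a,b in((285,143),(424,123),(435,202),(296,223)):
    print(st(onz(s,(195+a/4-.4,125+(120+b)/4-.4),.05)))
w=ctrl.search_frame
m=combmask(s,np.array([285,198]))
if m is not None: c,sz,a=rect(s,m,.05);print(c,sz,a,st(c/1000))
o=ctrl.get_obs();print(st(o['tool_pos']))
# lower target: tcp 60 mm ahead of comb centre
p=E0+n*(.152)+tt*.025*0
print(delta(.592,-.054,.0465,7.5),st([.592,-.054]), st([.5718,-.0566]))
E
```

```text
[120.5  69.6]
[119.3 -41. ]
[ 56.3 -39. ]
[56.7 70.9]
[526.9 -56.3] [ 65.5 110.4] 8.1 [88.9 17.2]
[159.9  11.2]
(array([-2.99e-02,  8.00e-04,  3.94e-01,  1.00e-04]), 'cur', np.float64(7.6), array([-1.8e+02,  1.0e-01,  7.6e+00]), 6.2, array([-0.7, -0.1, -0.1])) [153.8  11. ] [133.4  11.1]
```

>>> carry_out(deltas=[[[-0.04, -0.02, 0.2, 0, 0.4], [-0.04, -0.02, 0.3, 0, 0.4], [-0.04, -0.02, 0.35, 0, 0.4], [-0.04, -0.02, 0.385, 0, 0.4], [-0.04, -0.02, 0.385, 0, 0.4]]])

```text
clock: 6.7
tool_pos: [0.5906, -0.0501, 0.0486]
orientation: [180.0, 0.1, 7.6]
force: [-0.9, -0.3, 0.4]
opening: 0.0615
gripper_force: 0.0
```

Run:
```python
from h import *
p=E0+n*.064+tt*.015
o=ctrl.get_obs();print(st(o['tool_pos']),o['tool_pos'],o['force'],delta(*p,.0475,7.5))
```

```text
[152.9  15.1] [ 0.59064869 -0.05005019  0.04862561] [-0.91720606 -0.27272871  0.44553712] (array([-4.446e-01,  1.000e-04,  6.100e-03,  2.000e-04]), 'cur', np.float64(7.6), array([1.8e+02, 1.0e-01, 7.6e+00]), 6.7, array([-0.9, -0.3,  0.4]))
```

>>> carry_out(deltas=[[[-0.03, 0, 0.007, 0, 0.4], [-0.06, 0, 0.007, 0, 0.4], [-0.09, 0, 0.007, 0, 0.4], [-0.12, 0, 0.007, 0, 0.4], [-0.15, 0, 0.007, 0, 0.4]]])

```text
clock: 7.2
tool_pos: [0.561, -0.0539, 0.0484]
orientation: [-180.0, -0.1, 7.6]
force: [0.7, -0.1, 0.3]
opening: 0.0616
gripper_force: 0.5
```

>>> carry_out(deltas=[[[-0.03, 0, 0, 0, 0.4], [-0.06, 0, 0, 0, 0.4], [-0.09, 0, 0, 0, 0.4], [-0.12, 0, 0, 0, 0.4], [-0.15, 0, 0, 0, 0.4]]])

```text
clock: 7.7
tool_pos: [0.5313, -0.0578, 0.0481]
orientation: [180.0, -0.1, 7.6]
force: [2.4, 0.5, 2.0]
opening: 0.0613
gripper_force: 1.4
```

>>> carry_out(deltas=[[[-0.03, 0, 0, 0, 0.4], [-0.06, 0, 0, 0, 0.4], [-0.09, 0, 0, 0, 0.4], [-0.12, 0, 0, 0, 0.4], [-0.13, 0, 0, 0, 0.4]]])

```text
clock: 8.2
tool_pos: [0.505, -0.0613, 0.048]
orientation: [-180.0, -0.0, 7.6]
force: [2.8, 0.5, 2.8]
opening: 0.061
gripper_force: 1.7
```

Run:
```python
from h import *
o=ctrl.get_obs();print(st(o['tool_pos']),o['tool_pos'],o['force'],o['orientation'])
s=ctrl.snapshot('top')
for nm in('comb','comb_back'):
    for r in ctrl.spot_point(s,nm):
        p=st(onz(s,r['centre'],.0475))
        if abs(p[0])<40 and abs(p[1])<60: print(nm,r['p'],p)
big=cv2.resize(s['color'][170:250,230:350],None,fx=6,fy=6,interpolation=cv2.INTER_CUBIC);cv2.imwrite('pics/c4.png',big[:,:,::-1])
```

```text
[66.5 15.1] [ 0.50499782 -0.06133729  0.04795203] [2.82759439 0.54542923 2.84215312] [-1.79997077e+02 -8.79340365e-03  7.56089619e+00]
comb 0.57 [34.1 12.8]
comb_back 0.73 [-3.5 24.3]
```

View pics/c4.png

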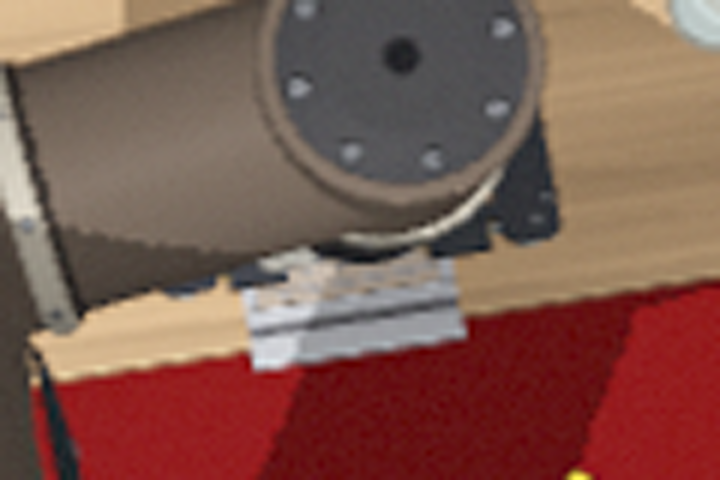

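The comb's back now sticks out about 9–10 mm and is square, so I'll measure the overhang numerically in the rectified top image.

```bash
cat >> h.py <<'E'
def proj(s,X): 
    K=np.array(s['camera_matrix']);c=np.array(s['R'])@X+np.array(s['t']);q=K@c;return q[:2]/q[2]
def prof(s,z,lat,u):   # redness profile along n at lateral lat (mm), u in mm
    P=np.array([proj(s,np.r_[E0+n*a/1000+tt*lat/1000,z]) for a in u],np.float32)
    c=cv2.remap(s['color'].astype(np.float32),P[None,:,0],P[None,:,1],cv2.INTER_LINEAR)[0]
    return (c[:,1]+1)/(c[:,0]+1)   # G/R: low on red cloth
def edges(s,z,lats,u=np.arange(-45,40,.5)):
    out=[]
    for l in lats:
        f=prof(s,z,l,u);m=(np.median(f[:20])+.6)/2
        i=np.nonzero(f>m)[0]
        out.append(u[i[0]] if len(i) else np.nan)
    return np.array(out)
def overhang(s,c):
    A=edges(s,.045,np.r_[np.arange(-240,c-70,5),np.arange(c+70,c+140,5)]);lat=np.r_[np.arange(-240,c-70,5),np.arange(c+70,c+140,5)]
    L=np.arange(c-45,c+46,3);B=edges(s,.05,L)
    def rob(x,y):
        ok=np.abs(y-np.median(y))<6;p=np.polyfit(x[ok],y[ok],1);r=np.abs(y-np.polyval(p,x))<2;return np.polyfit(x[r],y[r],1),r.sum()
    (a,na),(b,nb)=rob(lat,A),rob(L,B)
    print('edge at c',np.polyval(a,c),'slope deg',np.degrees(a[0]),na,'back',np.polyval(b,c),np.degrees(b[0]),nb,'overhang',np.polyval(a,c)-np.polyval(b,c))
E
python3 - <<'E'
from h import *
s=ctrl.snapshot('top');overhang(s,17)
E
```

```text
edge at c -0.34502668457171454 slope deg -0.1658601889339514 52 back -11.483870967741936 -0.10781463886870588 31 overhang 11.138844283170222
```

>>> carry_out(deltas=[[[-0.01, 0, 0, 0, 0.4], [-0.02, 0, 0, 0, 0.4], [-0.03, 0, 0, 0, 0.4], [-0.035, 0, 0, 0, 0.4], [-0.035, 0, 0, 0, 0.4]]])

```text
clock: 8.9
tool_pos: [0.4982, -0.0622, 0.0477]
orientation: [180.0, 0.0, 7.6]
force: [1.0, -0.2, 2.4]
opening: 0.0617
gripper_force: 1.2
```

Run:
```python
from h import *
o=ctrl.get_obs();print(st(o['tool_pos']),o['tool_pos'],o['force'])
s=ctrl.snapshot('top');overhang(s,17)
# rear edge check & front-face colour profile
u=np.arange(-12,8,1.);print(np.round(np.mean([prof(s,.045,l,u) for l in range(-200,-100,5)],0),2))
u=np.arange(230,250,1.);print(np.round(np.mean([prof(s,.045,l,u) for l in range(-200,-100,5)],0),2))
```

```text
[59.7 15.1] [ 0.49817415 -0.0622399   0.04771458] [ 1.00630644 -0.1649356   2.37603847]
edge at c -0.3730396880130561 slope deg -0.14749932070966107 52 back -18.193548387096772 0.14631986703608524 31 overhang 17.820508699083717
[0.18 0.18 0.17 0.17 0.18 0.17 0.16 0.16 0.15 0.16 0.2  0.29 0.42 0.56
 0.68 0.76 0.81 0.83 0.84 0.84]
[0.83 0.83 0.83 0.83 0.83 0.83 0.83 0.83 0.83 0.83 0.81 0.76 0.65 0.49
 0.31 0.18 0.13 0.13 0.14 0.15]
```

The visible strip is about 2.5 mm wider than the stand's depth, so the stand's front face is probably counted in it. True overhang may already be about 20 mm. I'll back off and check with the wrist camera.

>>> carry_out(deltas=[[[0.03, 0, 0, 0, 0.4], [0.1, 0, 0, 0, 0.4], [0.1, 0, -0.2, 0, 0.4], [0.1, 0, -0.45, 0, 0.4], [0.1, 0, -0.7, 0, 0.4]]])

```text
clock: 9.45
tool_pos: [0.5186, -0.0596, 0.1888]
orientation: [180.0, 0.2, 7.6]
force: [2.1, 1.1, 0.9]
opening: 0.0614
gripper_force: 0.0
```

>>> carry_out(deltas=[[[-0.2, 0, -0.2, 0, 0.4], [-0.4, 0, -0.3, 0, 0.4], [-0.6, 0, -0.3, 0, 0.4], [-0.6, 0, -0.3, 0, 0.4], [-0.6, 0, -0.3, 0, 0.4]]])

```text
clock: 9.95
tool_pos: [0.3997, -0.0753, 0.2486]
orientation: [-180.0, -0.1, 7.6]
force: [0.3, 0.8, 0.7]
opening: 0.0612
gripper_force: 0.0
```

Run:
```python
from h import *
o=ctrl.get_obs();print(st(o['tool_pos']),o['tool_pos'],o['force'])
s=ctrl.snapshot('wrist');print('cam',st(-np.array(s['R']).T@s['t']),(-np.array(s['R']).T@s['t'])[2])
cv2.imwrite('pics/w5.png',cv2.resize(s['color'],(800,600),interpolation=cv2.INTER_CUBIC)[:,:,::-1])
```

```text
[-39.7  15. ] [ 0.39965114 -0.07526604  0.24864675] [0.33311139 0.77168801 0.73668143]
cam [31.1 14.3] 0.40560001204733886
```

View pics/w5.png

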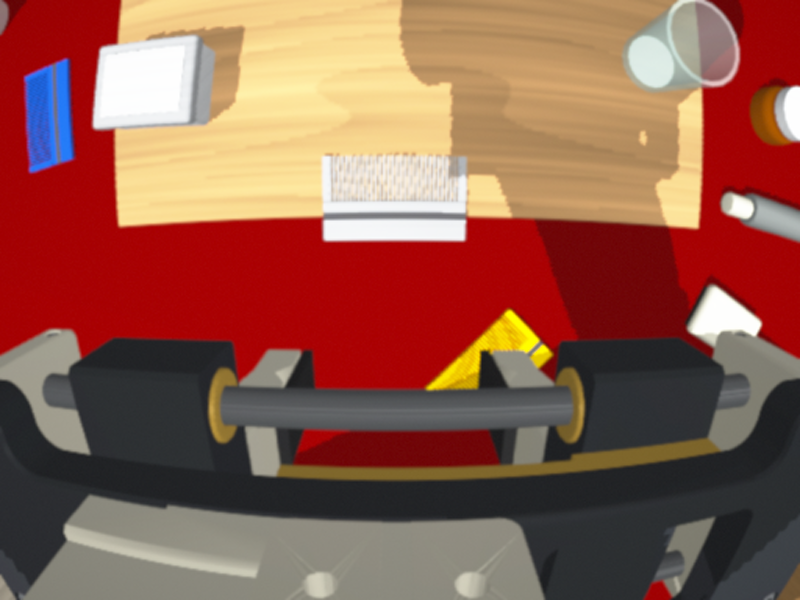

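The wrist camera now looks from above the stand, so its front face is hidden. The edge is at row ~217 and the comb's back at row ~241, square. In numbers:

```bash
cat >> h.py <<'E'
def fproj(s,X):
    K=np.array(s['camera_matrix']);c=np.array(s['R'])@X+np.array(s['t']);r=np.hypot(c[0],c[1])
    return K[:2,2]+K[0,0]*np.arctan2(r,c[2])*c[:2]/r
E
cat > m.py <<'E'
import h
from h import *
h.proj=fproj
s=ctrl.snapshot('wrist');overhang(s,17)
c=17;L=np.arange(c-40,c+41,4);u=np.arange(-30,90,.5)
f=np.mean([[cv2.remap(s['color'].astype(np.float32),*[np.array([[v]],np.float32) for v in fproj(s,np.r_[E0+n*a/1000+tt*l/1000,.05])],cv2.INTER_LINEAR)[0,0,2] for a in u] for l in L],0)
g=np.abs(np.gradient(f));print('teeth-edge step candidates',[(u[i],round(g[i],1)) for i in np.argsort(-g)[:10]])
E
python3 m.py
```

```text
edge at c 2.9279770855603693 slope deg -0.026710963468180398 52 back -15.241935483870968 -0.12706725295239996 31 overhang 18.169912569431336
teeth-edge step candidates [(np.float64(-14.5), np.float32(37.8)), (np.float64(-14.0), np.float32(37.8)), (np.float64(-15.0), np.float32(33.4)), (np.float64(-15.5), np.float32(30.0)), (np.float64(-13.5), np.float32(27.9)), (np.float64(7.5), np.float32(21.5)), (np.float64(7.0), np.float32(21.2)), (np.float64(6.5), np.float32(20.6)), (np.float64(1.5), np.float32(20.4)), (np.float64(2.0), np.float32(20.3))]
```

Wrist and finger geometry both put the overhang at about 18 mm, so it needs 2 mm more. I'll go back behind the teeth.

>>> carry_out(deltas=[[[0.2, 0, 0, 0, 0.4], [0.4, 0, 0.05, 0, 0.4], [0.59, 0, 0.2, 0, 0.4], [0.59, 0, 0.35, 0, 0.4], [0.59, 0, 0.5, 0, 0.4]]])

```text
clock: 10.55
tool_pos: [0.5178, -0.0597, 0.1446]
orientation: [180.0, 0.2, 7.5]
force: [-0.8, 0.7, 0.0]
opening: 0.0613
gripper_force: 0.0
```

>>> carry_out(deltas=[[[0, 0, 0.2, 0, 0.4], [0, 0, 0.35, 0, 0.4], [0, 0, 0.45, 0, 0.4], [0, 0, 0.5, 0, 0.4], [0, 0, 0.5, 0, 0.4]]])

```text
clock: 11.05
tool_pos: [0.5166, -0.0599, 0.0466]
orientation: [180.0, 0.2, 7.6]
force: [0.6, -0.8, -0.3]
opening: 0.0615
gripper_force: 0.0
```

Run:
```python
from h import *
p=E0+n*.0575+tt*.015
o=ctrl.get_obs();print(st(o['tool_pos']),o['tool_pos'],o['force'],delta(*p,.0475,7.6))
```

```text
[78.2 15. ] [ 0.51655473 -0.05994729  0.04659403] [ 0.59344704 -0.81100153 -0.33637898] (array([-1.034e-01, -3.000e-04, -4.200e-03, -1.000e-04]), 'cur', np.float64(7.6), array([180. ,   0.2,   7.6]), 11.05, array([ 0.6, -0.8, -0.3]))
```

>>> carry_out(deltas=[[[-0.03, 0, -0.004, 0, 0.4], [-0.06, 0, -0.004, 0, 0.4], [-0.08, 0, -0.004, 0, 0.4], [-0.095, 0, -0.004, 0, 0.4], [-0.103, 0, -0.004, 0, 0.4]]])

```text
clock: 11.55
tool_pos: [0.496, -0.0625, 0.0489]
orientation: [-180.0, -0.0, 7.6]
force: [1.5, 0.2, -0.5]
opening: 0.0615
gripper_force: 0.3
```

>>> carry_out(deltas=[[[0, 0, 0, 0, 0.4], [0, 0, 0, 0, 0.4]]])

```text
clock: 11.75
tool_pos: [0.4961, -0.0625, 0.0487]
orientation: [180.0, -0.0, 7.6]
force: [-0.6, 0.4, 0.1]
opening: 0.0611
gripper_force: 0.0
```

Run:
```python
from h import *
o=ctrl.get_obs();print(st(o['tool_pos']),o['tool_pos'],o['force'])
```

```text
[57.6 15.1] [ 0.49613209 -0.06249165  0.04874924] [-0.61866147  0.4374241   0.12007722]
```

Retreat and re-measure from the same spot.

>>> carry_out(deltas=[[[0.03, 0, 0, 0, 0.4], [0.1, 0, 0, 0, 0.4], [0.1, 0, -0.2, 0, 0.4], [0.1, 0, -0.45, 0, 0.4], [0.1, 0, -0.7, 0, 0.4]]])

```text
clock: 12.25
tool_pos: [0.5166, -0.0599, 0.19]
orientation: [180.0, 0.1, 7.6]
force: [1.9, 0.6, -0.2]
opening: 0.0612
gripper_force: 0.0
```

>>> carry_out(deltas=[[[-0.2, 0, -0.2, 0, 0.4], [-0.4, 0, -0.3, 0, 0.4], [-0.59, 0, -0.3, 0, 0.4], [-0.59, 0, -0.3, 0, 0.4], [-0.59, 0, -0.3, 0, 0.4]]])

```text
clock: 12.75
tool_pos: [0.3996, -0.0753, 0.2497]
orientation: [-180.0, -0.2, 7.6]
force: [0.7, -0.0, -0.5]
opening: 0.0614
gripper_force: 0.0
```

```bash
python3 m.py
python3 - <<'E'
from h import *
s=ctrl.snapshot('wrist')
cv2.imwrite('pics/w6.png',cv2.resize(s['color'][:200],(800,312),interpolation=cv2.INTER_CUBIC)[:,:,::-1])
E
```

```text
edge at c 3.0488967309520203 slope deg -0.0054413143960340546 52 back -18.0 1.889312037010916e-15 31 overhang 21.04889673095202
teeth-edge step candidates [(np.float64(-17.0), np.float32(41.2)), (np.float64(-17.5), np.float32(37.5)), (np.float64(-16.5), np.float32(32.7)), (np.float64(-18.0), np.float32(31.9)), (np.float64(-18.5), np.float32(27.3)), (np.float64(5.0), np.float32(25.2)), (np.float64(4.5), np.float32(24.9)), (np.float64(0.0), np.float32(24.1)), (np.float64(-16.0), np.float32(22.9)), (np.float64(-0.5), np.float32(21.1))]
```

View pics/w6.png

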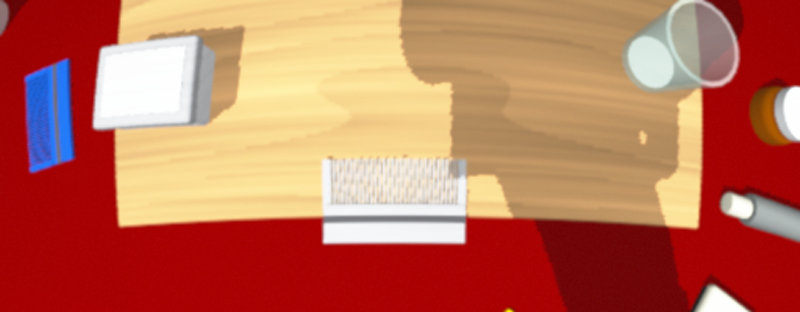

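The comb sticks out about 20 mm and is square. The tin and tumbler haven't moved, and the robot is clear.

```bash
python3 -c "
from plant import ctrl
print(ctrl.close_job())"
```

```text
the job is handed in; nothing more can be done
None
```

I pushed the comb until its back sticks out about 20 mm past the stand's front edge (measured at 19 to 21 mm) and sits square to it. It lies there untouched, the tin and tumbler look unmoved, and the job is handed in at about 13 s of the 48 s limit.

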